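# Load the bench shaker and clamp the jars with the eccentric lever

## Robot

A 7-joint arm with a two-finger parallel gripper is mounted at the origin on the work surface. World frame = base frame: x ahead of the robot, y to its left, z up, the work surface at z = 0. Lengths are in m, angles in rad, forces in N, time in s.
With the tool pointing down it reaches from about 0.425 to 0.875 m from the base axis. Payload 4.7 kg.
Tool frame: the origin (TCP) lies midway between the tips of the shut fingers; the grasp point (between the pads) lies 19 mm behind it; z points along the fingers, y is the direction in which the jaws open and shut (so a half turn about z gives the same grasp; the last joint's range is limited). The gripper opens to 87 mm and grips with 3 to 60 N. Pads are 19 mm wide; open, the fingers measure 117 mm over their backs; the gripper's body (75 mm by 190 mm) begins 51 mm behind the grasp point.
Start: joints at [-1.117, 0.321, -0.07, 1.45, 0.023, 1.371, -0.057], TCP at [0.277, 0.588, 0.223] pointing down, gripper open.
Joint ranges: [-2.86, 2.86], [-0.3, 2.09], [-1.38, 1.24], [0.06, 2.45], [-1.56, 4.7], [0.09, 2.05], [-2.69, 2.69]. Speed limits (rad/s): [2.57, 2.57, 3.14, 3.14, 3.14, 3.14, 3.14].

## Interface

Orientations are given as a rotation vector (axis times angle).
In Python, from bench import ctrl, optics gives the robot as it stands. The module is installed in compiled form; this text tells all that it offers.
- The arm moves only by the tool step_arm, never from a script. Its argument "deltas" is a list of rows, each a list of 7 numbers: the turn, a rotation vector about the tool's x, y, z in degrees, then the shift along the tool's x, y, z in mm, then the finger opening in mm, from 0 to 87. A call has exactly 8 rows; each row is the pose to reach, as a shift and turn from the pose commanded when the call began, along the tool's axes at that moment; what a row does not reach only later rows make up. A row lasts 1/8 s, in which the tool goes at most 62.5 mm and 10.7 degrees, less where a joint would pass 70% of its speed; a pose out of reach is approached as far as the arm can. A call with a gripper value outside its range is refused whole. The fingers move at their own pace and stop on an object; "newtons" is the grip in N (left out, the last holds). Time passes only in rows, so rows that repeat a pose let the fingers close, or fill a call up. It gives the time, the measured TCP pose, the force and the opening at its end, in the units of the state.
- ctrl.get_state(): the state, without advancing time (a new reading comes with each control period).
- optics.get_image(name): name is "side" or "top" or "wrist"; returns the picture (384x512x3 uint8, red, green, blue); there is no depth.
- optics.get_calibration(name): a dict with "K" (3x3 intrinsics, pixels), "R" (3x3) and "t" (3): a world point X has camera coordinates R X + t. Camera axes: x right, y down, z forward; pixel columns grow to the right and rows downward; lengths in m; the calibration is good to about 2 mm. The wrist camera is an equidistant fisheye: a pixel r from the principal point sees the ray r / f radians off the axis. A picture is of the moment at which its call begins: read the wrist's pose just before it. get_calibration takes no time and is no camera call; for the wrist camera it gives the pose at the moment of the call.
- ctrl.close_job(): hands the job in, once; it reports no verdict.
The state is a dict: "time": time; "joint_positions": joint angles; "qd": joint speeds; "joint_torque": joint torques, N m; "position": TCP position; "tool_rot": TCP orientation; "ft_force": force on the tool from outside, world axes, zero at the start; "torque": the same for the moment, N m; "grip_width": opening from 0.0 (shut) to 1.0 (fully open).
Only numpy, scipy, OpenCV 4.12 (cv2) and the standard library are available. Lean on these libraries where they do the work, as an engineer would, in place of code of your own. Each camera call takes 0.05 s, during which the arm holds its last target.

## Task

Stand the three lidded glass jars upright in the bench shaker's carrier, one in each bay, and let go of them. Then swing the clamp's eccentric lever round towards the front until it points straight out, square to the clamp bar, where its cam pushes the bar furthest and nips all three jars tight against the fence. The lever is sprung, so finish still holding it there for the locking screws to be done up; leave the other things on the bench where they are.

Things in the scene. Friction and masses are not known exactly. Their poses are not given: they have to be found in the camera images.
- shaker: fixed bench shaker, ivory, 236 mm (x) by 300 mm (y), aluminium deck 85 mm above the bench. Origin: centre of its underside; -x is its front (dials, towards the robot), yaw varies. On the deck from back to front: fence with three vee notches, parted into bays by 4 mm walls along x; clamp bar along y with three sprung plungers; eccentric lever. Fence, walls, plungers and bar rise 20 mm above the deck
- bay0 (a point): point on the deck (85 mm above the bench) in the left (+y) bay, where a jar's underside is to stand while the clamp is open; axes as the shaker's. With the lever at its start a jar has about 6 mm of room either way from here along x (fence behind, plunger in front) and 10 mm along y, less when off both ways. A standing jar's centre is 42.5 mm above it. The closing clamp pushes the jar up to 13 mm back into the vee
- bay1 (a point): the same for the middle bay, 74 mm from its neighbours
- bay2 (a point): the same for the right bay (-y)
- clamp_lever (a joint): lever angle (rad) about its upright pivot. 0: along +y of the shaker, parallel to the bar; grows as the grip swings to the front (anticlockwise from above). At 1.571 it points straight out (-x of the shaker): highest lift, 18 mm x sin(angle); beyond, the bar goes back. Stops at -0.35 and 2.0. Starts at -0.3 to 0.1 and stays there; from further on it springs back. Swinging it takes up to 8 N at the grip
- lever_pivot (a point): point on the lever's upright pivot axis, at the height of the middle of the lever's grip; axes as the shaker's
- lever_knob (a point): middle of the lever's upright black grip: 18 mm across, 50 mm tall (from 113 to 163 mm above the bench), 105 mm from the pivot axis; it turns freely about its own axis. The flat lever arm lies right below it (105 to 113 mm above the bench)
- pad0: rubber-faced sprung plunger of the left bay; rides on the clamp bar, pushes a jar towards +x of the shaker with about 3 to 7 N and gives way up to 9 mm. Origin: middle of its rubber face, 99 mm above the bench
- pad1: the same for the middle bay
- pad2: the same for the right bay
- jar_a_center (a point): centre (half-way up) of one lidded glass jar: upright cylinder 46 mm across and 85 mm tall, 200 g or so, straight glass wall up to 66 mm, aluminium screw lid (45 mm across) over the top 15 mm; small watch wheels inside. The three jars are alike. z axis = jar's axis.
- jar_b_center (a point): centre (half-way up) of another lidded glass jar: upright cylinder 46 mm across and 85 mm tall, 200 g or so, straight glass wall up to 66 mm, aluminium screw lid (45 mm across) over the top 15 mm; small watch wheels inside. The three jars are alike. z axis = jar's axis.
- jar_c_center (a point): centre (half-way up) of the third lidded glass jar: upright cylinder 46 mm across and 85 mm tall, 200 g or so, straight glass wall up to 66 mm, aluminium screw lid (45 mm across) over the top 15 mm; small watch wheels inside. The three jars are alike. z axis = jar's axis.
- tin: low round aluminium tin with a glass top, 62 mm across, 24 mm tall; not part of the job. Origin at the centre of its underside
- screwdriver: small screwdriver, 150 mm long, lying on the bench in front; not part of the job. Origin under its middle
- loupe: black eyepiece loupe, 38 mm across, 34 mm tall; not part of the job. Origin at the centre of its underside

How it is judged:
By the outcome, as a careful person would: the job done as asked, in the order asked, and still so for the second after the job is handed in, while the arm keeps its last pose, push and grip.
It also fails if it takes over 72 s, if anything falls off the work surface, if the arm or the gripper's body presses on something with over 40 N, if the wrist force passes 120 N, or if a joint passes its speed limit or range.

## Working session

There is one attempt and no reset: what is moved stays moved. The work goes in short steps, Python scripts to look and compute and a tool call to move; the robot and the scene stay as the last step left them, time stands still between calls to the robot, and variables do not carry over. Pictures are saved under pics/ and viewed, and the job is handed in when it is done.

Besides the shell and the picture viewer there is one more tool, called after "Emit:" by a JSON object that holds its "method" and its "body". step_arm: Moves the arm, as the interface text tells. Its arguments: {"type":"object","properties":{"deltas":{"type":"array"},"newtons":{"type":"number"}},"required":["deltas"]}

```bash
mkdir -p pics; python3 - <<'E'
from bench import ctrl, optics
import cv2,numpy as np
np.set_printoptions(precision=4,suppress=True)
print(ctrl.get_state())
for n in ["side","top","wrist"]:
    c=optics.get_calibration(n);print(n,c)
    im=optics.get_image(n);cv2.imwrite(f"pics/{n}0.png",im[:,:,::-1])
E
```

```text
{'time': 0.0, 'joint_positions': array([-1.1169,  0.3218, -0.0701,  1.4517,  0.0226,  1.3708, -0.0569]), 'qd': array([ 0.0019,  0.0005,  0.0001, -0.0003, -0.0008,  0.0013,  0.002 ]), 'joint_torque': array([  0.0002, -49.1289,  -0.4038, -31.253 ,  -0.0639,   0.0438,
         0.0002]), 'position': array([0.2766, 0.5876, 0.2215]), 'tool_rot': array([-0.6852, -3.0656,  0.003 ]), 'ft_force': array([0.3136, 0.7135, 1.0945]), 'torque': array([0.0171, 0.013 , 0.0054]), 'grip_width': 1.0005286965513756}
side {'K': array([[461.7765,   0.    , 252.3516],
       [  0.    , 461.7765, 198.3817],
       [  0.    ,   0.    ,   1.    ]]), 'R': array([[ 0.9445, -0.3276,  0.0246],
       [-0.1659, -0.5402, -0.825 ],
       [ 0.2835,  0.7752, -0.5645]]), 't': array([-0.4799,  0.181 ,  1.0555])}
top {'K': array([[421.4649,   0.    , 257.9612],
       [  0.    , 421.4649, 193.803 ],
       [  0.    ,   0.    ,   1.    ]]), 'R': array([[ 0.0283, -0.9995,  0.0136],
       [-0.9894, -0.03  , -0.1423],
       [ 0.1426, -0.0094, -0.9897]]), 't': array([-0.0134,  0.5132,  1.2892])}
wrist {'K': array([[297.3186,   0.    , 255.359 ],
       [  0.    , 297.3186, 187.7838],
       [  0.    ,   0.    ,   1.    ]]), 'R': array([[ 0.425 ,  0.9052, -0.0017],
       [ 0.8649, -0.4056,  0.2958],
       [ 0.2671, -0.1272, -0.9552]]), 't': array([-0.6485, -0.0365,  0.3923])}
```

View pics/top0.png

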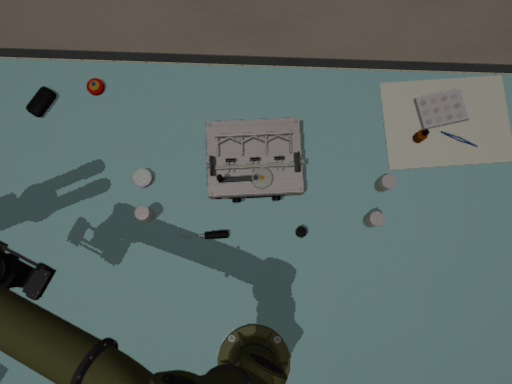

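View pics/side0.png

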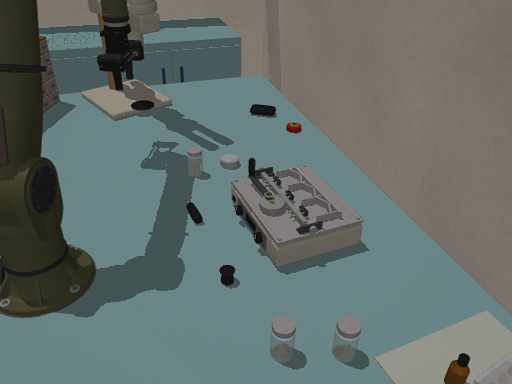

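View pics/wrist0.png

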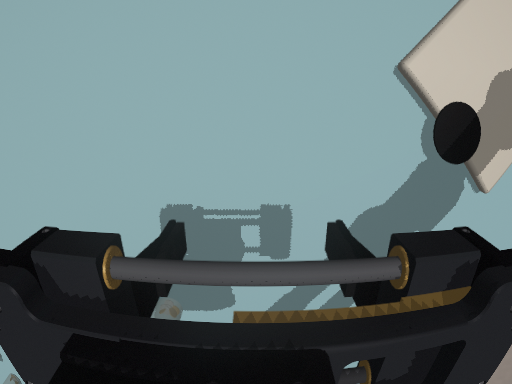

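```bash
python3 - <<'E'
import cv2,numpy as np
t=cv2.imread("pics/top0.png");s=cv2.imread("pics/side0.png")
cv2.imwrite("pics/c1.png",cv2.resize(t[110:206,195:315],None,fx=6.25,fy=6.25,interpolation=cv2.INTER_CUBIC))
a=cv2.resize(t[165:235,125:165],None,fx=8,fy=8,interpolation=cv2.INTER_CUBIC)
b=cv2.resize(t[165:235,355:410],None,fx=8,fy=8,interpolation=cv2.INTER_CUBIC)
cv2.imwrite("pics/c2.png",np.hstack([a,b]))
cv2.imwrite("pics/c3.png",cv2.resize(s[145:265,220:370],None,fx=5,fy=5,interpolation=cv2.INTER_CUBIC))
a=cv2.resize(s[140:185,180:245],None,fx=6,fy=6,interpolation=cv2.INTER_CUBIC)
b=cv2.resize(s[305:370,260:375],None,fx=6,fy=6,interpolation=cv2.INTER_CUBIC)
cv2.imwrite("pics/c4a.png",a);cv2.imwrite("pics/c4b.png",b)
E
```

```text
(no output)
```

View pics/c1.png

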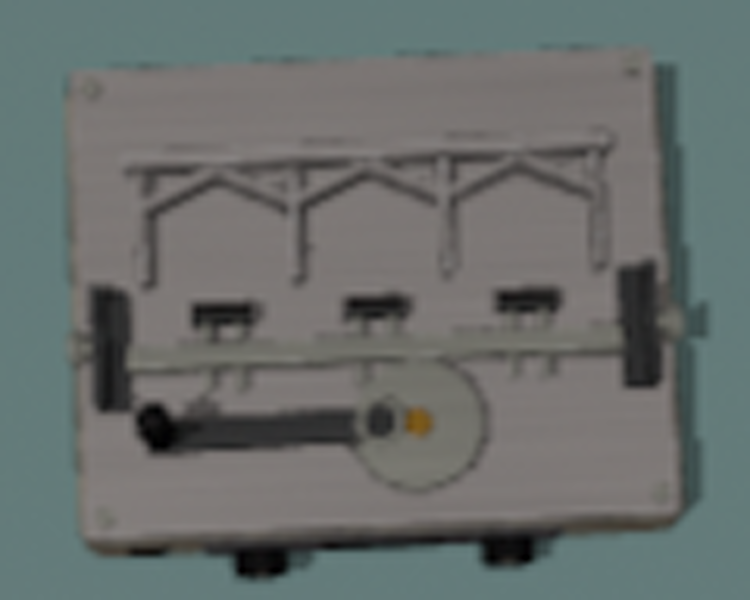

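View pics/c2.png

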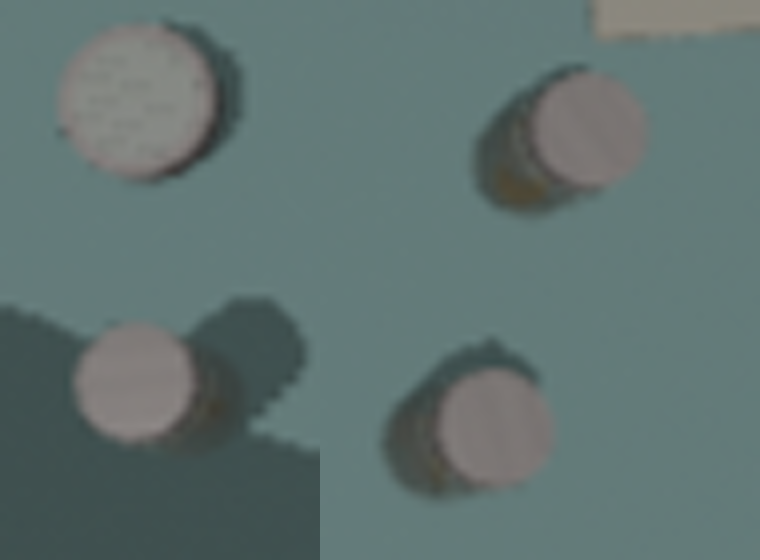

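View pics/c3.png

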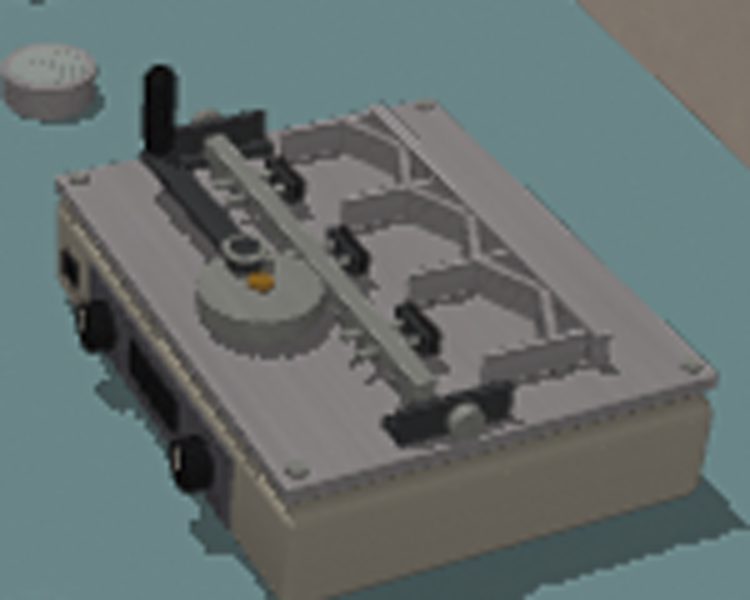

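View pics/c4b.png

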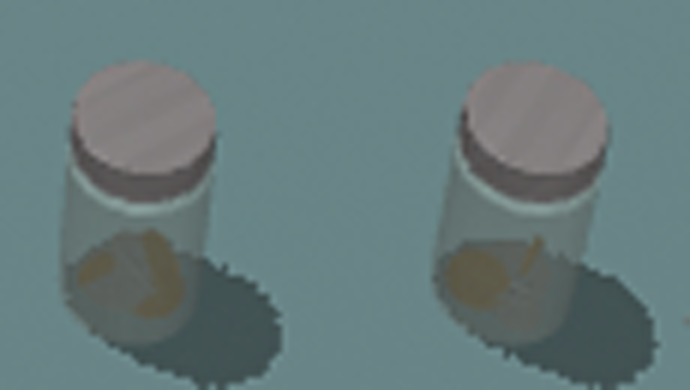

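View pics/c4a.png

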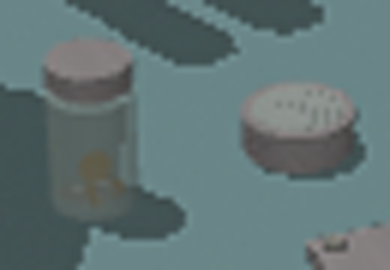

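```bash
cat > h.py <<'E'
from bench import ctrl, optics
import cv2,numpy as np
np.set_printoptions(precision=4,suppress=True)
def ray(n,px,z,c=None):
    c=c or optics.get_calibration(n)
    px=np.atleast_2d(np.array(px,float));K,R,t=c["K"],c["R"],c["t"]
    d=np.c_[(px[:,0]-K[0,2])/K[0,0],(px[:,1]-K[1,2])/K[1,1],np.ones(len(px))]
    if n=="wrist":
        r=np.hypot(d[:,0],d[:,1]);r=np.maximum(r,1e-9)
        d=np.c_[d[:,0]/r*np.sin(r),d[:,1]/r*np.sin(r),np.cos(r)]
    d=d@R;o=-R.T@t
    return o+d*((z-o[2])/d[:,2])[:,None]
def proj(n,X,c=None):
    c=c or optics.get_calibration(n)
    Y=np.atleast_2d(X)@c["R"].T+c["t"];K=c["K"]
    if n=="wrist":
        rr=np.hypot(Y[:,0],Y[:,1]);th=np.arctan2(rr,Y[:,2]);q=Y[:,:2]/np.maximum(rr,1e-9)[:,None]*th[:,None]
    else: q=Y[:,:2]/Y[:,2:]
    return q*K[0,0]+K[:2,2]
def cp(p,x0,y0,s): return (np.array(p,float)+.5)/s-.5+[x0,y0]
E
python3 - <<'E'
from h import *
T=lambda p:cp(p,195,110,6.25)
S=lambda p:cp(p,220,145,5)
print("deck top",ray("top",T([(70,72),(652,48),(680,520),(85,548)]),.085))
print("deck side",ray("side",S([(58,180),(432,102),(716,378),(292,497)]),.085))
print("walls front end top",ray("top",T([(149,283),(300,280),(447,272),(600,265)]),.105))
print("walls rear",ray("top",T([(147,175),(296,168),(446,160),(597,152)]),.105))
print("pads face",ray("top",T([(224,303),(377,297),(527,290)]),.105))
print("vee apex",ray("top",T([(218,178),(367,172),(517,163)]),.105))
print("knob top",ray("top",T([(156,420)]),.163), ray("side",S([(159,68)]),.163))
print("pivot ",ray("top",T([(381,421)]),.113), ray("side",S([(243,247)]),.113))
J=lambda p:cp(p,125,165,8)
print("jars top",ray("top",[J((134,382)),cp((591-320,128),355,165,8),cp((496-320,428),355,165,8)],.085),"tin",ray("top",J((137,101)),.024))
print("jars side",ray("side",[cp((88,59),180,140,6),cp((144,117),260,305,6),cp((537,118),260,305,6)],.085),"tin",ray("side",cp((300,108),180,140,6),.024))
print("loupe",ray("top",[(301,231)],.034),"sd",ray("top",[(216,234),(185,236)],.01))
E
```

```text
deck top [[ 0.7293  0.1704  0.085 ]
 [ 0.7511 -0.1185  0.085 ]
 [ 0.5137 -0.1356  0.085 ]
 [ 0.4913  0.1522  0.085 ]]
deck side [[ 0.4945  0.1432  0.085 ]
 [ 0.7265  0.1613  0.085 ]
 [ 0.748  -0.1228  0.085 ]
 [ 0.5172 -0.1442  0.085 ]]
walls front end top [[ 0.6186  0.125   0.105 ]
 [ 0.6224  0.0522  0.105 ]
 [ 0.6286 -0.0187  0.105 ]
 [ 0.6344 -0.0928  0.105 ]]
walls rear [[ 0.6723  0.1282  0.105 ]
 [ 0.6781  0.056   0.105 ]
 [ 0.6845 -0.0168  0.105 ]
 [ 0.6909 -0.0904  0.105 ]]
pads face [[ 0.6099  0.0885  0.105 ]
 [ 0.6152  0.0148  0.105 ]
 [ 0.6209 -0.0577  0.105 ]]
vee apex [[ 0.6719  0.0937  0.105 ]
 [ 0.6772  0.0214  0.105 ]
 [ 0.6841 -0.0515  0.105 ]]
knob top [[0.5409 0.114  0.163 ]] [[0.5409 0.1142 0.163 ]]
pivot  [[0.5529 0.0111 0.113 ]] [[0.5519 0.0134 0.113 ]]
jars top [[ 0.4397  0.3504  0.085 ]
 [ 0.5594 -0.3954  0.085 ]
 [ 0.4433 -0.3577  0.085 ]] tin [[0.5574 0.373  0.024 ]]
jars side [[ 0.4392  0.3452  0.085 ]
 [ 0.442  -0.3605  0.085 ]
 [ 0.5578 -0.3984  0.085 ]] tin [[0.5583 0.3703 0.024 ]]
loupe [[ 0.4007 -0.1358  0.034 ]] sd [[0.3848 0.1305 0.01  ]
 [0.3757 0.2279 0.01  ]]
```

```bash
cat >> h.py <<'E'
from scipy.spatial.transform import Rotation as Ro
YAW=0.074
Rg=np.array([[np.sin(YAW),np.cos(YAW),0],[-np.cos(YAW),np.sin(YAW),0],[0,0,-1]]).T  # cols x,y,z
Rg=np.c_[np.cross([np.cos(YAW),np.sin(YAW),0],[0,0,-1]),[np.cos(YAW),np.sin(YAW),0],[0,0,-1]]
def go(*pts,R=Rg):
    s=ctrl.get_state();R0=Ro.from_rotvec(s["tool_rot"]).as_matrix()
    print("t",round(s["time"],2),"pos",s["position"]*1000,"grip",round(s["grip_width"]*87,1),"F",s["ft_force"].round(1))
    rv=Ro.from_matrix(R0.T@R).as_rotvec(degrees=True)
    for p in pts: print("rot",rv.round(1),"shift mm",(R0.T@(np.array(p)-s["position"])*1000).round(1))
def pic(n,f,crop=None,k=1):
    im=optics.get_image(n)[:,:,::-1]
    if crop: x0,y0,x1,y1=crop; im=im[y0:y1,x0:x1]
    cv2.imwrite("pics/"+f,cv2.resize(im,None,fx=k,fy=k,interpolation=cv2.INTER_CUBIC))
E
python3 -c "
from h import *
go([.4415,.348,.15]);print(Rg)"
```

```text
t 0.15 pos [276.6123 587.7257 221.6946] grip 87.2 F [ 0.3 -0.1  0.4]
rot [-0.1  0.1 60.6] shift mm [-251.3 -146.6   71.9]
[[-0.0739  0.9973  0.    ]
 [ 0.9973  0.0739  0.    ]
 [ 0.      0.     -1.    ]]
```

Emit:
{"method": "step_arm", "body": {"deltas": [[0,0,10,-42,-24,0,87],[0,0,20,-84,-49,0,87],[0,0,30,-126,-73,18,87],[0,0,40,-168,-98,36,87],[0,0,50,-210,-122,54,87],[0,0,60.6,-251,-147,72,87],[0,0,60.6,-251,-147,72,87],[0,0,60.6,-251,-147,72,87]], "newtons": 30}}

```text
time: 1.15
position: [0.4409, 0.3487, 0.1505]
tool_rot: [-2.137, -2.302, -0.0]
ft_force: [0.2, -0.0, 0.6]
grip_width: 0.999
```

```bash
python3 -c "
from h import *
c=optics.get_calibration('wrist');np.savez('w1.npz',**c)
pic('wrist','w1.png')
go([.4415,.348,.032])
print(ctrl.get_state()['joint_positions'])
print(proj('wrist',[[.4415,.348,.085],[.4415,.348,0]]))"
```

```text
t 1.2 pos [440.624  349.5407 150.7924] grip 87.1 F [-0.3  0.1 -0.6]
rot [-0.  -0.1  0.1] shift mm [ -1.7   0.8 118.8]
[-0.8898  0.181   0.1925  1.7737 -0.038   1.1899 -0.6105]
[[256.8712 201.7387]
 [256.4378 175.2998]]
```

View pics/w1.png

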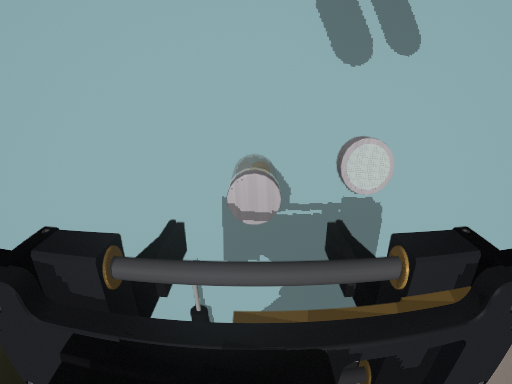

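```bash
python3 -c "
from h import *
c=dict(np.load('w1.npz'))
print(ray('wrist',[(254,195.5)],.085,c), ray('wrist',[(367,165)],.024,c), ray('wrist',[(254,196.5)],.085,c))
for y in(.34,.345,.35,.355):
  a=np.linspace(0,6.28,9)[:-1];print(y,proj('wrist',np.c_[.44+.0225*np.cos(a),y+.0225*np.sin(a),0*a+.085],c).round(0)[::2].tolist())
"
```

```text
[[0.439  0.3524 0.085 ]] [[0.5556 0.3739 0.024 ]] [[0.4391 0.3516 0.085 ]]
0.34 [[281.0, 212.0], [256.0, 184.0], [227.0, 208.0], [252.0, 234.0]]
0.345 [[282.0, 206.0], [257.0, 178.0], [227.0, 202.0], [252.0, 229.0]]
0.35 [[282.0, 200.0], [257.0, 172.0], [227.0, 196.0], [253.0, 224.0]]
0.355 [[283.0, 195.0], [258.0, 165.0], [228.0, 191.0], [253.0, 218.0]]
```

Emit:
{"method": "step_arm", "body": {"deltas": [[0,0,0,1,-1,40,87],[0,0,0,1,-1,80,87],[0,0,0,1,-1,110,87],[0,0,0,1,-1,118,87],[0,0,0,1,-1,118,40],[0,0,0,1,-1,118,40],[0,0,0,1,-1,118,40],[0,0,0,1,-1,118,40]], "newtons": 30}}

```text
time: 2.2
position: [0.4406, 0.3496, 0.0333]
tool_rot: [2.138, 2.301, 0.002]
ft_force: [-0.0, 0.1, 1.2]
grip_width: 0.633
```

```bash
python3 -c "
from h import *
u=np.array([np.cos(YAW),np.sin(YAW)]);v=np.array([-u[1],u[0]]);b1=np.array([.644,.0165])
for i in(1,0,-1): print(b1+.074*i*v)
b0=b1+.074*v
go([.4415,.348,.2],[*(b0+.03*v),.22],[*b0,.18],[*b0,.118])"
```

```text
[0.6385 0.0903]
[0.644  0.0165]
[ 0.6495 -0.0573]
t 2.2 pos [440.6212 349.5676  33.341 ] grip 55.1 F [-0.   0.1  1.2]
rot [ 0.1 -0.1 -0. ] shift mm [  -1.5    0.9 -166.7]
rot [ 0.1 -0.1 -0. ] shift mm [-242.9  178.6 -186.7]
rot [ 0.1 -0.1 -0. ] shift mm [-272.9  178.5 -146.7]
rot [ 0.1 -0.1 -0. ] shift mm [-273.   178.5  -84.7]
```

Emit:
{"method": "step_arm", "body": {"deltas": [[0,0,0,0,0,0,40],[0,0,0,0,0,0,40],[0,0,0,0,0,0,40],[0,0,0,0,0,0,40],[0,0,0,0,0,-20,40],[0,0,0,0,0,-60,40],[0,0,0,0,0,-100,40],[0,0,0,0,0,-140,40]]}}

```text
time: 3.2
position: [0.4402, 0.3487, 0.1727]
tool_rot: [2.138, 2.301, -0.002]
ft_force: [0.9, 0.2, -3.0]
grip_width: 0.523
```

```bash
python3 -c "
from h import *
b0=[.6385,.0903]
go([.6365,.12,.22],[*b0,.18],[*b0,.118]);print(ctrl.get_state()['ft_force'])
pic('side','s1.png',(150,80,250,180),5)"
```

```text
t 3.2 pos [440.1585 348.6608 172.7458] grip 45.5 F [ 0.9  0.2 -3. ]
rot [-0.   0.1 -0.1] shift mm [-242.4  179.1  -47.1]
rot [-0.   0.1 -0.1] shift mm [-272.2  178.9   -7.1]
rot [-0.   0.1 -0.1] shift mm [-272.1  179.    54.9]
[ 0.8979  0.1893 -3.03  ]
```

View pics/s1.png

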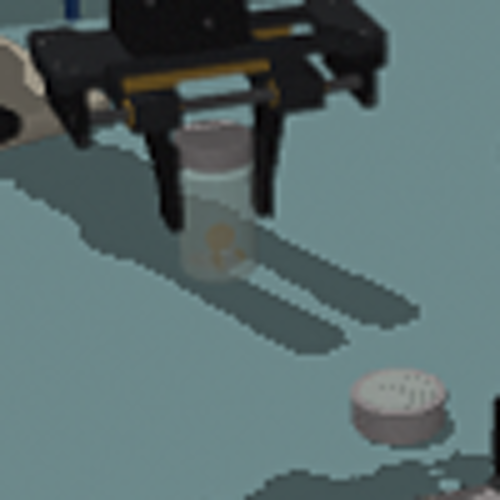

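Emit:
{"method": "step_arm", "body": {"deltas": [[0,0,0,0,0,-25,40],[0,0,0,-40,30,-40,40],[0,0,0,-85,63,-40,40],[0,0,0,-130,97,-40,40],[0,0,0,-175,130,-40,40],[0,0,0,-220,160,-38,40],[0,0,0,-260,175,-34,40],[0,0,0,-271,179,-30,40]]}}

```text
time: 4.25
position: [0.6395, 0.0867, 0.2009]
tool_rot: [2.144, 2.293, -0.005]
ft_force: [-0.3, 0.3, -3.1]
grip_width: 0.519
```

```bash
python3 -c "
from h import *
c=optics.get_calibration('wrist');np.savez('w2.npz',**c)
pic('wrist','w2.png',None,1.5)
pic('top','t2.png',(195,110,315,206),6.25)
go([.6385,.0903,.118])"
```

```text
t 4.35 pos [638.4328  89.8516 200.7346] grip 45.2 F [ 0.2  0.5 -3.2]
rot [-0.1  0.1 -0.2] shift mm [ 0.6  0.3 82.7]
```

View pics/w2.png

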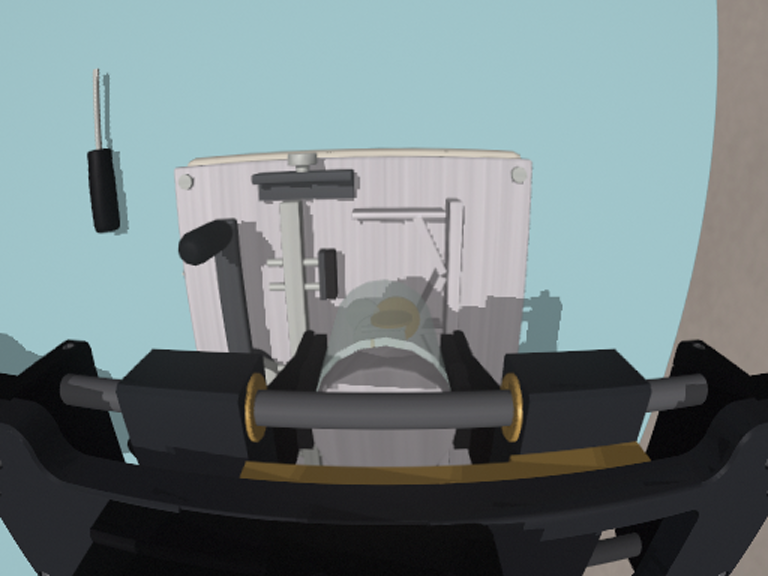

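```bash
python3 -c "
from h import *
c=dict(np.load('w2.npz'))
W=lambda p:(np.array(p,float)+.5)/1.5-.5
u=np.array([np.cos(YAW),np.sin(YAW)]);v=np.array([-u[1],u[0]])
for n,p,z in [('padface ends top',[(337,249),(337,298)],.105),('outer wall',[(352,214),(447,214)],.105),('apex',[(443,270)],.105),('fence back',[(455,200),(455,306)],.105),('deck corners',[(176,166),(531,160)],.085),('knob',[(192,252)],.163),('bar',[(282,202),(299,202)],.105)]:
  r=ray('wrist',W(p),z,c);print(n,r[:,:2], 'rel bay0 (shaker ax)',np.round(np.c_[(r[:,:2]-[.6385,.0903])@u,(r[:,:2]-[.6385,.0903])@v]*1000,1).tolist())
"
```

```text
padface ends top [[0.61   0.106 ]
 [0.6112 0.075 ]] rel bay0 (shaker ax) [[-27.2, 17.7], [-28.3, -13.3]]
outer wall [[0.6179 0.1276]
 [0.6735 0.1316]] rel bay0 (shaker ax) [[-17.8, 38.7], [38.0, 38.6]]
apex [[0.6746 0.0973]] rel bay0 (shaker ax) [[36.5, 4.3]]
fence back [[0.6775 0.1403]
 [0.6847 0.0746]] rel bay0 (shaker ax) [[42.6, 46.9], [44.9, -19.1]]
deck corners [[0.4965 0.1522]
 [0.7281 0.169 ]] rel bay0 (shaker ax) [[-137.0, 72.2], [95.2, 71.8]]
knob [[0.5428 0.1144]] rel bay0 (shaker ax) [[-93.7, 31.1]]
bar [[0.5759 0.1326]
 [0.5862 0.133 ]] rel bay0 (shaker ax) [[-59.3, 46.8], [-49.0, 46.5]]
```

Emit:
{"method": "step_arm", "body": {"deltas": [[0,0,-0.2,2,1.5,30,40],[0,0,-0.2,2,1.5,55,40],[0,0,-0.2,2,1.5,70,40],[0,0,-0.2,2,1.5,78,40],[0,0,-0.2,2,1.5,81,40],[0,0,-0.2,2,1.5,82,40],[0,0,-0.2,2,1.5,82,40],[0,0,-0.2,2,1.5,82,40]]}}

```text
time: 5.35
position: [0.6403, 0.0941, 0.1212]
tool_rot: [2.134, 2.305, 0.001]
ft_force: [-0.6, 0.0, -2.5]
grip_width: 0.522
```

```bash
python3 -c "
from h import *
go([.6397,.0924,.118])
pic('side','s3.png',(200,110,370,260),4.5)"
```

```text
t 5.35 pos [640.3154  94.1465 121.17  ] grip 45.4 F [-0.6  0.  -2.5]
rot [ 0.1 -0.   0.2] shift mm [-1.7 -0.8  3.2]
```

View pics/s3.png

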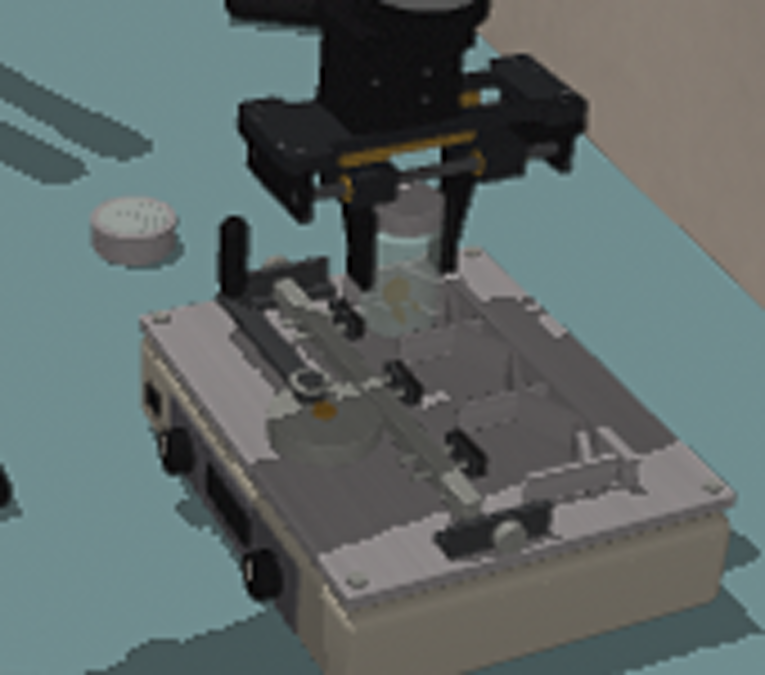

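Emit:
{"method": "step_arm", "body": {"deltas": [[0,0,0,-1,-0.5,2,40],[0,0,0,-1,-0.5,3,40],[0,0,0,-1,-0.5,3,40],[0,0,0,-1,-0.5,3,75],[0,0,0,-1,-0.5,3,75],[0,0,0,-1,-0.5,3,75],[0,0,0,-1,-0.5,3,75],[0,0,0,-1,-0.5,-10,75]]}}

```text
time: 6.4
position: [0.6387, 0.0931, 0.1299]
tool_rot: [-2.134, -2.304, 0.003]
ft_force: [-1.2, 0.4, 0.4]
grip_width: 0.855
```

```bash
python3 -c "
from h import *
go([.63,.09,.23],[.5594,-.3954,.2],[.5594,-.3954,.14])"
```

```text
t 6.4 pos [638.7021  93.0764 129.9171] grip 74.4 F [-1.2  0.4  0.4]
rot [-0.1  0.   0.2] shift mm [  -2.4   -9.1 -100.1]
rot [-0.1  0.   0.2] shift mm [-481.  -116.7  -69.7]
rot [-0.1  0.   0.2] shift mm [-480.9 -116.6   -9.7]
```

Emit:
{"method": "step_arm", "body": {"deltas": [[0,0,0,0,0,-50,87],[0,0,0,0,0,-85,87],[0,0,0,-55,-14,-85,87],[0,0,0,-110,-27,-85,87],[0,0,0,-165,-40,-80,87],[0,0,0,-220,-54,-75,87],[0,0,0,-275,-67,-70,87],[0,0,0,-330,-80,-60,87]]}}

```text
time: 7.4
position: [0.5854, -0.2439, 0.1922]
tool_rot: [2.133, 2.304, 0.003]
ft_force: [0.5, -0.4, -0.5]
grip_width: 1.002
```

```bash
python3 -c "
from h import *
go([.5594,-.3954,.14])
pic('top','t4.png',(195,110,315,206),6.25)"
```

```text
t 7.4 pos [ 585.383  -243.9359  192.1722] grip 87.2 F [ 0.5 -0.4 -0.5]
rot [0.2 0.  0.2] shift mm [-149.   -37.7   52.1]
```

View pics/t4.png

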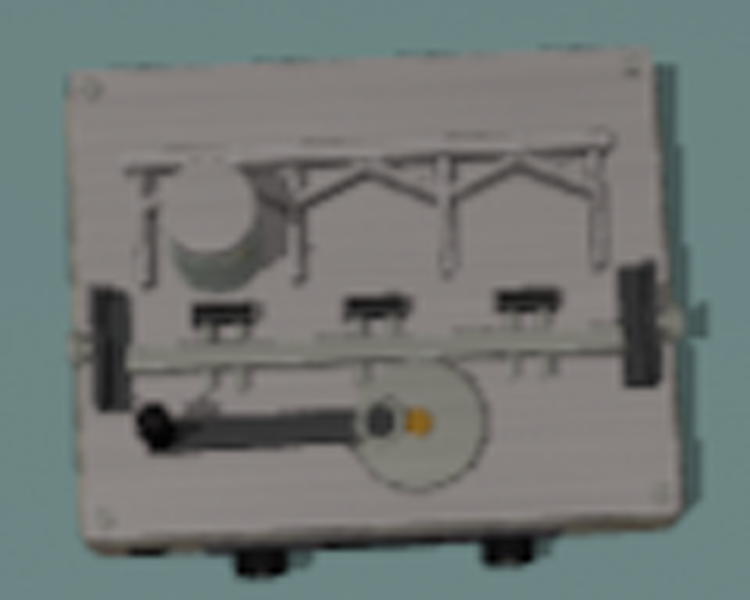

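Emit:
{"method": "step_arm", "body": {"deltas": [[0,0,0,-45,-12,8,87],[0,0,0,-90,-24,16,87],[0,0,0,-130,-34,30,87],[0,0,0,-149,-38,45,87],[0,0,0,-149,-38,45,87],[0,0,0,-149,-38,45,87],[0,0,0,-149,-38,45,87],[0,0,0,-149,-38,45,87]]}}

```text
time: 8.45
position: [0.5597, -0.3923, 0.1462]
tool_rot: [2.132, 2.307, 0.002]
ft_force: [-0.8, 0.4, 0.1]
grip_width: 1.0
```

```bash
python3 -c "
from h import *
c=optics.get_calibration('wrist');np.savez('w5.npz',**c)
pic('wrist','w5.png',None,1.5)
go([.5594,-.3954,.033])
for X in ([.5594,-.3954,.085],[.4433,-.3577,.085]):
  a=np.arange(0,8)*np.pi/4;print((1.5*proj('wrist',np.c_[X[0]+.0225*np.cos(a),X[1]+.0225*np.sin(a),0*a+.085],c)).round(0)[::2].tolist())
"
```

```text
t 8.5 pos [ 559.3792 -392.6415  146.1092] grip 87.4 F [ 0.   0.8 -0.8]
rot [ 0.1 -0.   0.2] shift mm [ -2.8  -0.3 113.1]
[[424.0, 311.0], [386.0, 268.0], [341.0, 305.0], [380.0, 346.0]]
[[214.0, 228.0], [176.0, 185.0], [142.0, 224.0], [178.0, 265.0]]
```

View pics/w5.png

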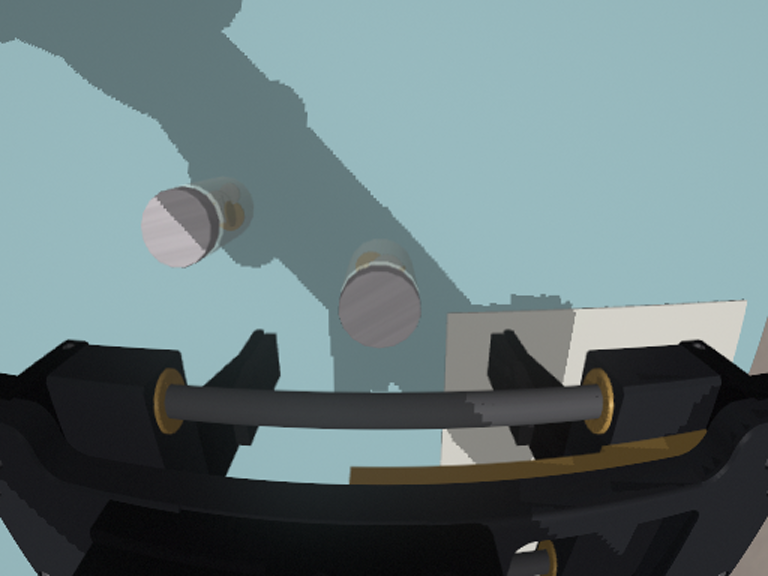

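Emit:
{"method": "step_arm", "body": {"deltas": [[0,0,0,-2.5,-1,40,68],[0,0,0,-2.5,-1,80,68],[0,0,0,-2.5,-1,105,68],[0,0,0,-2.5,-1,113,68],[0,0,0,-2.5,-1,113,40],[0,0,0,-2.5,-1,113,40],[0,0,0,-2.5,-1,113,40],[0,0,0,-2.5,-1,113,40]]}}

```text
time: 9.5
position: [0.5583, -0.3967, 0.0339]
tool_rot: [2.133, 2.304, 0.001]
ft_force: [-0.3, 0.9, 5.6]
grip_width: 0.517
```

```bash
python3 -c "
from h import *
YAW=.074
u=np.array([np.cos(YAW),np.sin(YAW)]);v=np.array([-u[1],u[0]]);b0=np.array([.6397,.0924])
for i in(1,2): print(b0-.074*i*v)
b1=b0-.074*v
go([*(b1),.215],[*b1,.119])"
```

```text
[0.6452 0.0186]
[ 0.6506 -0.0552]
t 9.5 pos [ 558.3156 -396.7084   33.9204] grip 44.9 F [-0.3  0.9  5.6]
rot [0.1 0.1 0.2] shift mm [ 407.3  118.7 -181.3]
rot [0.1 0.1 0.2] shift mm [407.4 118.5 -85.3]
```

Emit:
{"method": "step_arm", "body": {"deltas": [[0,0,0,0,0,-10,40],[0,0,0,0,0,-50,40],[0,0,0,0,0,-110,40],[0,0,0,40,12,-150,40],[0,0,0,90,27,-175,40],[0,0,0,145,42,-181,40],[0,0,0,200,58,-181,40],[0,0,0,255,75,-181,40]]}}

```text
time: 10.5
position: [0.613, -0.1342, 0.214]
tool_rot: [2.135, 2.305, 0.001]
ft_force: [0.4, 0.2, -2.2]
grip_width: 0.515
```

```bash
python3 -c "
from h import *
b1=[.6452,.0186]
go([*(b1),.205],[*b1,.119])"
```

```text
t 10.5 pos [ 612.9814 -134.2159  213.9783] grip 44.8 F [ 0.4  0.2 -2.2]
rot [ 0.  -0.   0.1] shift mm [149.9  43.8   9. ]
rot [ 0.  -0.   0.1] shift mm [149.9  43.8  95. ]
```

Emit:
{"method": "step_arm", "body": {"deltas": [[0,0,0.2,50,15,0,40],[0,0,0.2,100,30,2,40],[0,0,0.2,140,42,5,40],[0,0,0.2,150,44,10,40],[0,0,0.2,150,44,15,40],[0,0,0.2,150,44,15,40],[0,0,0.2,150,44,15,40],[0,0,0.2,150,44,15,40]]}}

```text
time: 11.5
position: [0.6455, 0.0156, 0.199]
tool_rot: [2.14, 2.299, 0.001]
ft_force: [0.6, 0.1, -2.0]
grip_width: 0.521
```

```bash
python3 -c "
from h import *
pic('wrist','w6.png',None,1.5)
pic('top','t6.png',(195,110,315,206),6.25)
b1=[.6452,.0186]
go([*(b1),.205],[*b1,.119])"
```

```text
t 11.6 pos [645.4979  16.2461 198.8766] grip 45.1 F [ 0.2 -0.4 -1.8]
rot [ 0.  -0.  -0.1] shift mm [ 2.4 -0.1 -6.1]
rot [ 0.  -0.  -0.1] shift mm [ 2.4 -0.2 79.9]
```

View pics/w6.png

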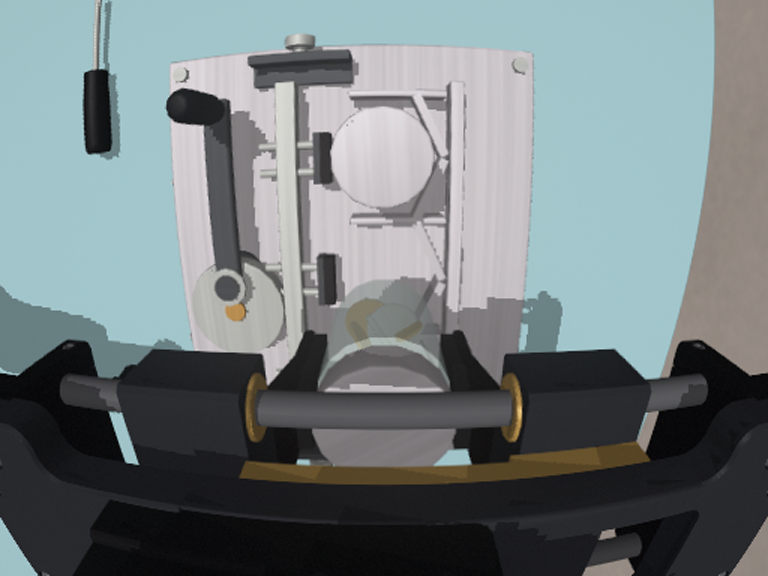

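Emit:
{"method": "step_arm", "body": {"deltas": [[0,0,0,2.5,0,30,40],[0,0,0,2.5,0,55,40],[0,0,0,2.5,0,70,40],[0,0,0,2.5,0,77,40],[0,0,0,2.5,0,79,40],[0,0,0,2.5,0,80,40],[0,0,0,2.5,0,80,40],[0,0,0,2.5,0,80,40]]}}

```text
time: 12.6
position: [0.6455, 0.0194, 0.1191]
tool_rot: [2.138, 2.301, 0.001]
ft_force: [0.7, 0.4, -1.9]
grip_width: 0.521
```

```bash
python3 -c "
from h import *
b1=[.6452,.0186]
go([*b1,.119])"
```

```text
t 12.6 pos [645.5156  19.3855 119.1075] grip 45.3 F [ 0.7  0.4 -1.9]
rot [ 0.1 -0.  -0. ] shift mm [-0.8 -0.4  0.1]
```

Emit:
{"method": "step_arm", "body": {"deltas": [[0,0,0,0,0,1,40],[0,0,0,0,0,1,40],[0,0,0,0,0,1,75],[0,0,0,0,0,1,75],[0,0,0,0,0,1,75],[0,0,0,0,0,1,75],[0,0,0,0,0,-15,75],[0,0,0,0,0,-50,75]]}}

```text
time: 13.6
position: [0.6443, 0.0193, 0.1684]
tool_rot: [-2.137, -2.3, 0.004]
ft_force: [0.6, 0.6, 0.4]
grip_width: 0.86
```

```bash
python3 -c "
from h import *
go([.4425,-.3577,.20],[.4425,-.3577,.14])"
```

```text
t 13.6 pos [644.2689  19.3406 168.403 ] grip 74.8 F [0.6 0.6 0.4]
rot [-0.2  0.  -0. ] shift mm [-361.3 -228.9  -30.9]
rot [-0.2  0.  -0. ] shift mm [-361.2 -228.8   29.1]
```

Emit:
{"method": "step_arm", "body": {"deltas": [[0,0,0,0,0,-40,87],[0,0,0,-35,-20,-60,87],[0,0,0,-85,-53,-60,87],[0,0,0,-135,-85,-60,87],[0,0,0,-185,-117,-55,87],[0,0,0,-235,-149,-40,87],[0,0,0,-285,-180,-20,87],[0,0,0,-330,-209,0,87]]}}

```text
time: 14.6
position: [0.4602, -0.3273, 0.1697]
tool_rot: [2.138, 2.299, 0.002]
ft_force: [-0.0, -0.3, 0.1]
grip_width: 0.995
```

```bash
python3 -c "
from h import *
go([.4425,-.3577,.14])
pic('top','t7.png',(195,110,315,206),6.25)"
```

```text
t 14.6 pos [ 460.2435 -327.3136  169.7222] grip 86.6 F [-0.  -0.3  0.1]
rot [ 0.2  0.1 -0.1] shift mm [-29.  -20.   29.7]
```

View pics/t7.png

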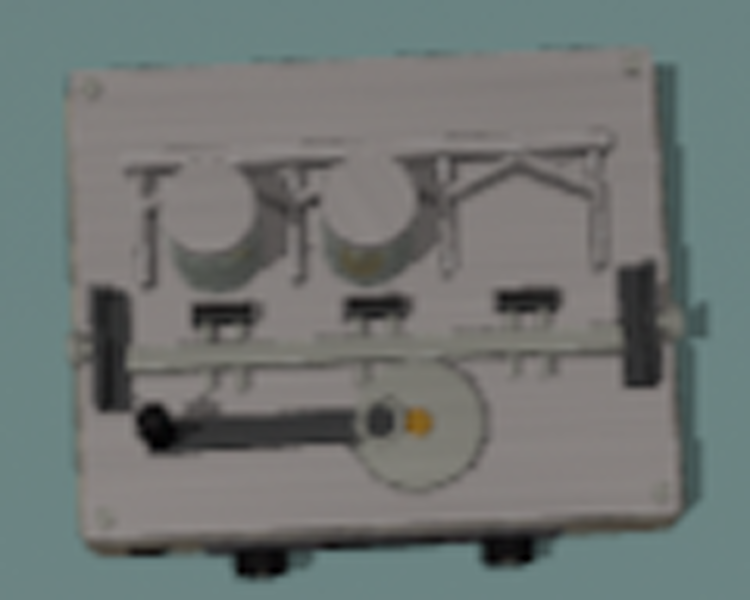

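Two jars stand in bays 0 and 1 (lids at ~(210,206) and (370,198) in the crop). On to the third.

Emit:
{"method": "step_arm", "body": {"deltas": [[0,0,0,-20,-14,15,80],[0,0,0,-29,-20,27,80],[0,0,0,-29,-20,27,80],[0,0,0,-29,-20,27,80],[0,0,0,-29,-20,27,80],[0,0,0,-29,-20,27,80],[0,0,0,-29,-20,27,80],[0,0,0,-29,-20,27,80]]}}

```text
time: 15.65
position: [0.4433, -0.3554, 0.1416]
tool_rot: [2.138, 2.301, 0.0]
ft_force: [0.0, -0.1, -0.5]
grip_width: 0.919
```

```bash
python3 -c "
from h import *
c=optics.get_calibration('wrist')
pic('wrist','w8.png',None,1.5)
go([.4425,-.3577,.033])
for X in ([.4425,-.3577,.085],):
  a=np.arange(0,8)*np.pi/4;print((1.5*proj('wrist',np.c_[X[0]+.0225*np.cos(a),X[1]+.0225*np.sin(a),0*a+.085],c)).round(0)[::2].tolist())
"
```

```text
t 15.7 pos [ 443.1949 -355.4201  141.5859] grip 80.0 F [-0.4  0.7  0.5]
rot [ 0. -0. -0.] shift mm [ -2.2  -0.9 108.6]
[[425.0, 312.0], [385.0, 268.0], [340.0, 306.0], [379.0, 348.0]]
```

View pics/w8.png

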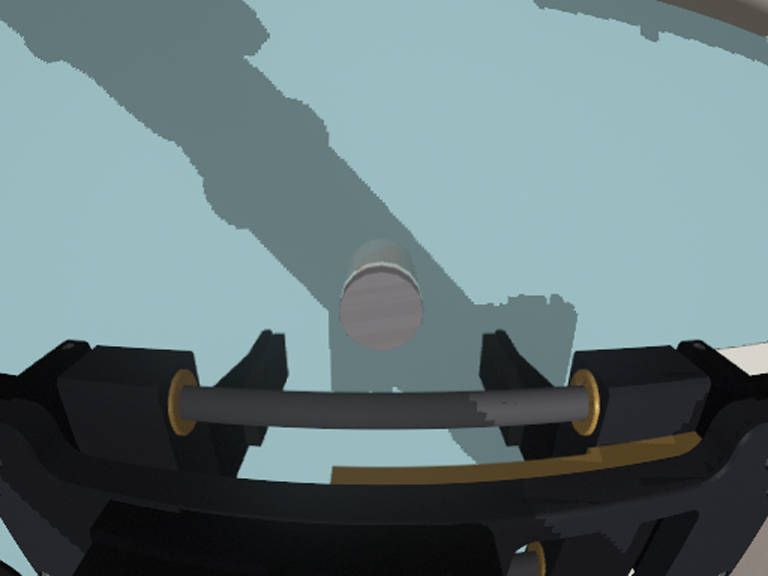

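The lid is at (382,307), as predicted. Descending.

Emit:
{"method": "step_arm", "body": {"deltas": [[0,0,0,-2,-1,40,68],[0,0,0,-2,-1,78,68],[0,0,0,-2,-1,100,68],[0,0,0,-2,-1,108,68],[0,0,0,-2,-1,108,40],[0,0,0,-2,-1,108,40],[0,0,0,-2,-1,108,40],[0,0,0,-2,-1,108,40]]}}

```text
time: 16.7
position: [0.4426, -0.3581, 0.0345]
tool_rot: [2.138, 2.3, 0.001]
ft_force: [-1.4, 0.8, 4.8]
grip_width: 0.519
```

```bash
python3 -c "
from h import *
b=[.6506,-.0552]
go([*(b),.2],[*b,.119])"
```

```text
t 16.7 pos [ 442.61   -358.0508   34.5268] grip 45.2 F [-1.4  0.8  4.8]
rot [ 0.1  0.  -0. ] shift mm [ 286.7  229.8 -165.4]
rot [ 0.1  0.  -0. ] shift mm [286.8 229.7 -84.4]
```

Emit:
{"method": "step_arm", "body": {"deltas": [[0,0,0,0,0,-10,40],[0,0,0,0,0,-50,40],[0,0,0,10,8,-105,40],[0,0,0,45,36,-150,40],[0,0,0,85,68,-175,40],[0,0,0,128,103,-178,40],[0,0,0,172,138,-178,40],[0,0,0,216,173,-175,40]]}}

```text
time: 17.7
position: [0.5998, -0.1278, 0.2091]
tool_rot: [2.138, 2.301, 0.001]
ft_force: [0.8, -0.4, -2.4]
grip_width: 0.519
```

Emit:
{"method": "step_arm", "body": {"deltas": [[0,0,0,40,32,3,40],[0,0,0,62,50,6,40],[0,0,0,70,57,10,40],[0,0,0,70,57,10,40],[0,0,0,70,57,10,40],[0,0,0,70,57,10,40],[0,0,0,70,57,10,40],[0,0,0,70,57,10,40]]}}

```text
time: 18.7
position: [0.6506, -0.0557, 0.1988]
tool_rot: [2.139, 2.301, 0.001]
ft_force: [-0.0, -0.1, -2.8]
grip_width: 0.518
```

```bash
python3 -c "
from h import *
pic('wrist','w9.png',None,1.5)
b=[.6506,-.0552]
go([*(b),.2],[*b,.1195])"
```

```text
t 18.75 pos [650.6874 -55.5752 198.6912] grip 44.7 F [ 0.2  0.2 -2.7]
rot [ 0. -0. -0.] shift mm [ 0.4 -0.1 -1.3]
rot [ 0. -0. -0.] shift mm [ 0.4 -0.1 79.2]
```

View pics/w9.png

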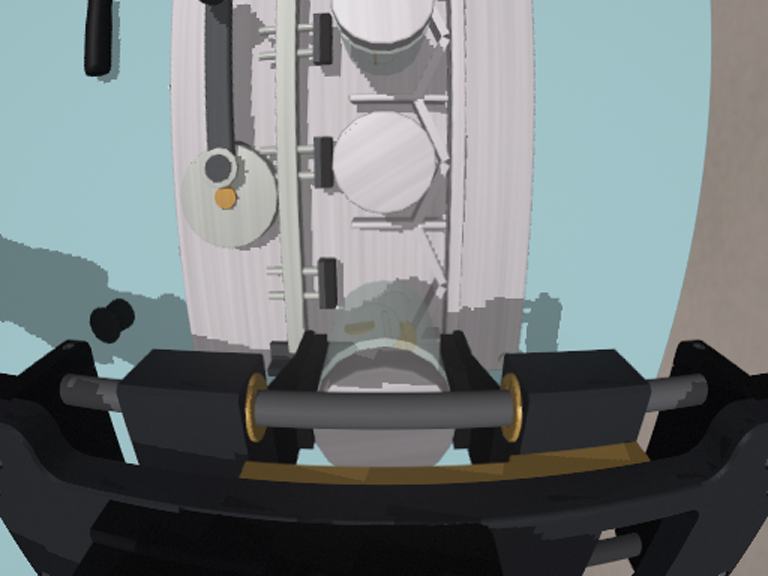

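Emit:
{"method": "step_arm", "body": {"deltas": [[0,0,0,-1,0,30,40],[0,0,0,-1,0,55,40],[0,0,0,-1,0,70,40],[0,0,0,-1,0,77,40],[0,0,0,-1,0,79,40],[0,0,0,-1,0,80,40],[0,0,0,-1,0,80,40],[0,0,0,-1,0,80,75]]}}

```text
time: 19.75
position: [0.6515, -0.0566, 0.1196]
tool_rot: [2.138, 2.3, 0.002]
ft_force: [-0.0, 0.1, 0.7]
grip_width: 0.569
```

Emit:
{"method": "step_arm", "body": {"deltas": [[0,0,0,0,0,0,75],[0,0,0,0,0,0,75],[0,0,0,0,0,0,75],[0,0,0,0,0,0,75],[0,0,0,0,0,-15,75],[0,0,0,0,0,-50,75],[0,0,0,0,0,-90,75],[0,0,0,0,-50,-110,60]]}}

```text
time: 20.75
position: [0.6036, -0.0597, 0.2314]
tool_rot: [2.134, 2.299, 0.003]
ft_force: [-1.5, 0.1, 0.2]
grip_width: 0.811
```

```bash
python3 -c "
from h import *
go([.54,.114,.2])
pic('wrist','w10.png',None,1.5)
pic('side','s10.png',(200,110,370,260),4.5)"
```

```text
t 20.75 pos [603.6257 -59.6724 231.4471] grip 70.5 F [-1.5  0.1  0.2]
rot [0.3 0.1 0. ] shift mm [178.  -50.6  30.8]
```

View pics/s10.png

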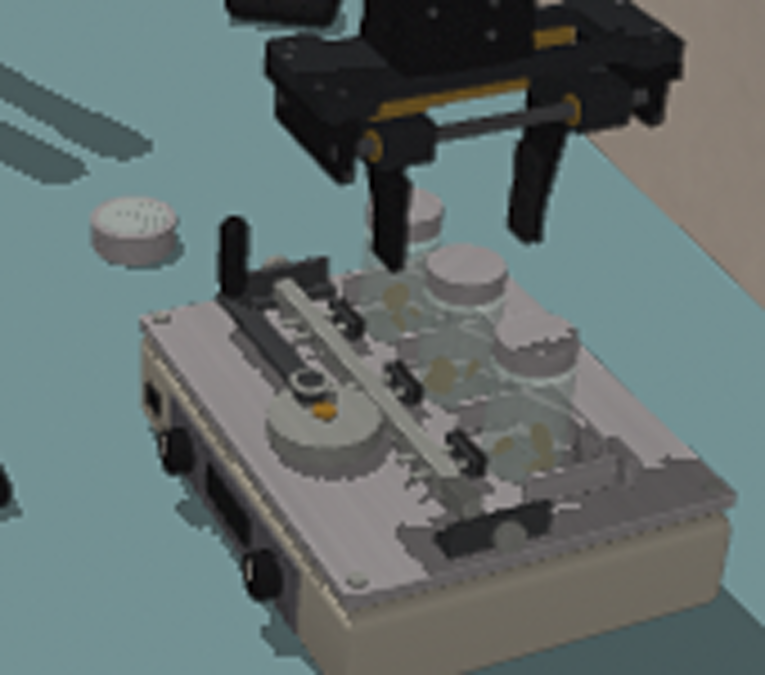

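View pics/w10.png

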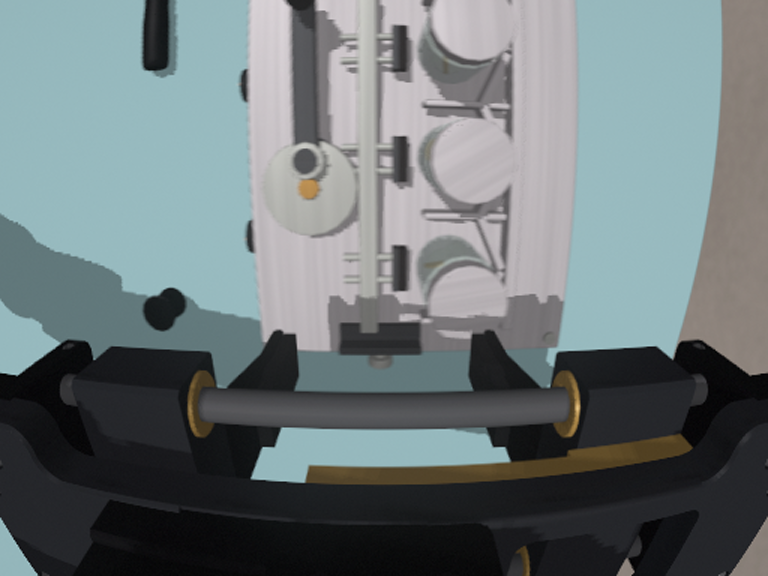

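```bash
python3 -c "
from h import *
c=optics.get_calibration('wrist');np.savez('w11.npz',**c)
pic('wrist','w11.png',(130,0,360,170),3.4)
go([.54,.114,.2])"
```

```text
t 20.9 pos [600.5501 -61.1276 231.5418] grip 62.3 F [ 1.9 -0.  -1.1]
rot [ 0.2 -0.1 -0.1] shift mm [179.  -48.   31.5]
```

View pics/w11.png

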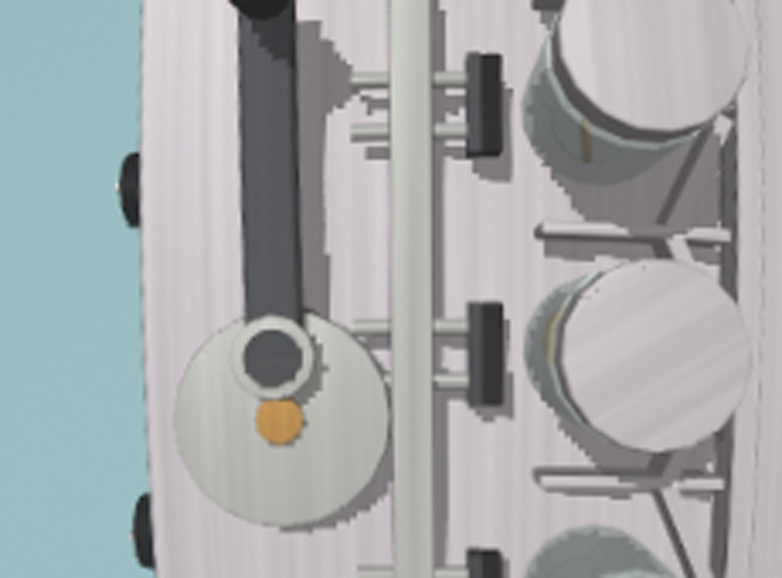

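```bash
python3 -c "
from h import *
c=dict(np.load('w11.npz'))
W=lambda p:cp(p,130,0,3.4)
for z in(.105,.113,.12): print(z,ray('wrist',W([(273,357),(279,420),(282,419)]),z,c)[:,:2].tolist())
# arm edges centerline
a=ray('wrist',W([(270,60),(273,300)]),.113,c);d=a[0]-a[1];print(np.arctan2(-d[0],d[1]))
b=ray('wrist',W([(412,20),(414,550)]),.105,c);d=b[0]-b[1];print('bar yaw',np.arctan2(-d[0],d[1]))
T=lambda p:cp(p,195,110,6.25)
print(ray('top',T([(381,421),(418,421)]),.117),ray('side',cp([(243,247),(261,281)],220,145,5),.117))
"
```

```text
0.105 [[0.5496767758986149, 0.010286091920772502], [0.5523652959994834, -0.007896988642747231], [0.5532252448534631, -0.0075622475018316815]]
0.113 [[0.5508432400688833, 0.01050612666619543], [0.5534577711403514, -0.007176549053049652], [0.5542940538960122, -0.006851020107389302]]
0.12 [[0.5518638962178682, 0.01069865706844049], [0.554413686888611, -0.006546164412064279], [0.5552292618082425, -0.006228696137252222]]
0.08434024948218762
bar yaw 0.07428620288897839
[[ 0.5522  0.0111  0.117 ]
 [ 0.5527 -0.0065  0.117 ]] [[ 0.5496  0.0079  0.117 ]
 [ 0.5475 -0.0226  0.117 ]]
```

Emit:
{"method": "step_arm", "body": {"deltas": [[0,0,0,30,-18,0,45],[0,0,0,80,-36,0,45],[0,0,0,130,-46,5,45],[0,0,0,170,-47,15,45],[0,0,0,179,-47,25,45],[0,0,0,179,-47,31,45],[0,0,0,179,-47,31,45],[0,0,0,179,-47,31,45]]}}

```text
time: 21.9
position: [0.5416, 0.1133, 0.1979]
tool_rot: [2.141, 2.298, 0.001]
ft_force: [0.3, -0.1, 0.2]
grip_width: 0.515
```

```bash
python3 -c "
from h import *
go([.541,.1147,.122])
pic('wrist','w12.png',None,1.5)
pic('side','s12.png',(200,110,330,225),5)"
```

```text
t 21.9 pos [541.5779 113.3024 197.9476] grip 44.8 F [ 0.3 -0.1  0.2]
rot [ 0.   0.  -0.2] shift mm [ 1.5 -0.5 75.9]
```

View pics/w12.png

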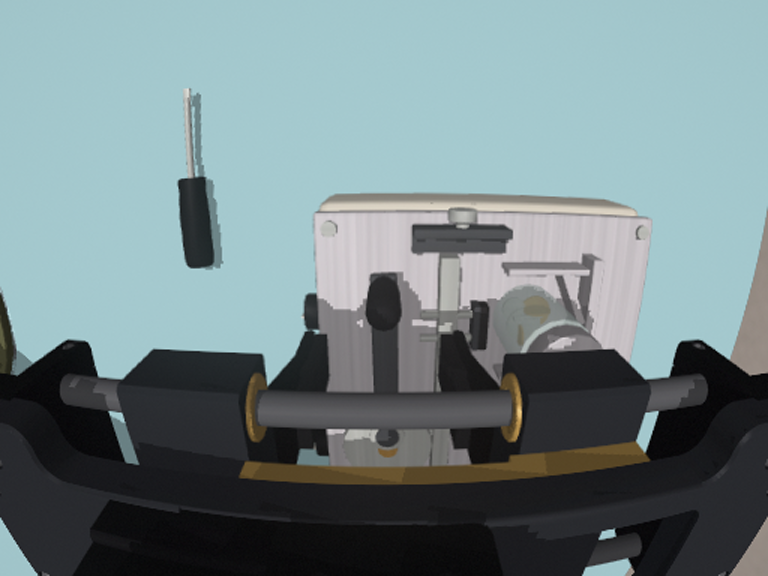

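View pics/s12.png

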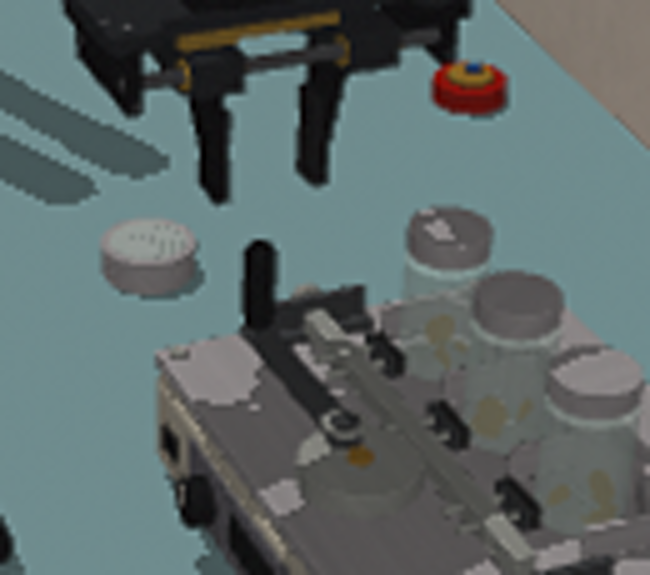

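Emit:
{"method": "step_arm", "body": {"deltas": [[0,0,0,1.5,-0.5,30,45],[0,0,0,1.5,-0.5,55,45],[0,0,0,1.5,-0.5,70,45],[0,0,0,1.5,-0.5,76,45],[0,0,0,1.5,-0.5,76,10],[0,0,0,1.5,-0.5,76,10],[0,0,0,1.5,-0.5,76,10],[0,0,0,1.5,-0.5,76,10]], "newtons": 30}}

```text
time: 23.0
position: [0.5408, 0.1166, 0.1222]
tool_rot: [2.138, 2.301, 0.002]
ft_force: [-0.3, -0.2, 2.0]
grip_width: 0.194
```

```bash
cat > arc.py <<'E'
from h import *
import sys
# world lever angles a (from +y, ccw); prints tool shift/turn per row
s=ctrl.get_state();R0=Ro.from_rotvec(s["tool_rot"]).as_matrix();p=s["position"]
P=np.array([.5515,.0108]);k=p[:2]-P
print("t",round(s["time"],2),"pos",p*1000,"r",np.hypot(*k)*1000,"ang",np.arctan2(-k[0],k[1]),"rel",np.arctan2(-k[0],k[1])-YAW,"F",s["ft_force"],"g",s["grip_width"]*87)
print("q",s["joint_positions"])
ty=np.arctan2(R0[1,1],R0[0,1])
for a in map(float,sys.argv[1:]):
    w=a+YAW;q=P+.105*np.array([-np.sin(w),np.cos(w)])
    sh=R0.T@np.array([*(q-p[:2]),.122-p[2]])*1000
    print(a,"turnz",round(-np.degrees(w-ty),1),"shift",sh.round(1))
E
python3 arc.py .2 .4 .6 .8 1.0 1.2 1.4 1.571
```

```text
t 23.0 pos [540.8212 116.5533 122.2001] r 106.29106407274182 ang 0.10063762339921999 rel 0.02663762339921999 F [-0.3339 -0.1724  1.9876] g 16.882450766675753
q [-0.6279  0.1933  0.4103  1.8345 -0.085   1.1295 -0.1147]
0.2 turnz -11.5 shift [ -3.4 -18.    0.2]
0.4 turnz -23.0 shift [ -9.6 -38.1   0.1]
0.6 turnz -34.4 shift [-19.6 -56.4   0.1]
0.8 turnz -45.9 shift [-33.1 -72.5   0.1]
1.0 turnz -57.3 shift [-49.6 -85.5   0.1]
1.2 turnz -68.8 shift [-68.3 -95.    0.1]
1.4 turnz -80.2 shift [ -88.5 -100.6    0. ]
1.571 turnz -90.0 shift [-106.3 -102.1    0. ]
```

Emit:
{"method": "step_arm", "body": {"deltas": [[0,0,-5.5,-1,-8,0,10],[0,0,-11.5,-3.4,-18,0,10],[0,0,-17,-6.2,-28,0,10],[0,0,-23,-9.6,-38,0,10],[0,0,-28.5,-14.3,-47.5,0,10],[0,0,-34.4,-19.6,-56.4,0,10],[0,0,-40,-26,-64.8,0,10],[0,0,-45.9,-33.1,-72.5,0,10]]}}

```text
time: 24.0
position: [0.4707, 0.0799, 0.1222]
tool_rot: [1.065, 2.955, 0.005]
ft_force: [1.2, 2.6, -0.6]
grip_width: 0.199
```

```bash
python3 -c "
from h import *
pic('top','t13.png',(195,110,315,206),6.25)"
python3 arc.py .9 1.0 1.1 1.2 1.3 1.4 1.5 1.571
```

```text
t 24.05 pos [469.6894  78.6569 122.1377] r 106.28984759518646 ang 0.8783602430341423 rel 0.8043602430341423 F [-1.8776  4.01    2.2548] g 16.96051970145044
q [-0.5822  0.0215  0.3685  2.0078 -0.0112  1.113   0.6719]
0.9 turnz -5.3 shift [ -1.7 -10.    0.1]
1.0 turnz -11.1 shift [ -3.2 -20.4   0.1]
1.1 turnz -16.8 shift [ -5.8 -30.6   0.1]
1.2 turnz -22.5 shift [ -9.3 -40.5   0. ]
1.3 turnz -28.3 shift [-13.8 -50.    0. ]
1.4 turnz -34.0 shift [-19.2 -59.   -0. ]
1.5 turnz -39.7 shift [-25.5 -67.4  -0. ]
1.571 turnz -43.8 shift [-30.5 -72.9  -0. ]
```

View pics/t13.png

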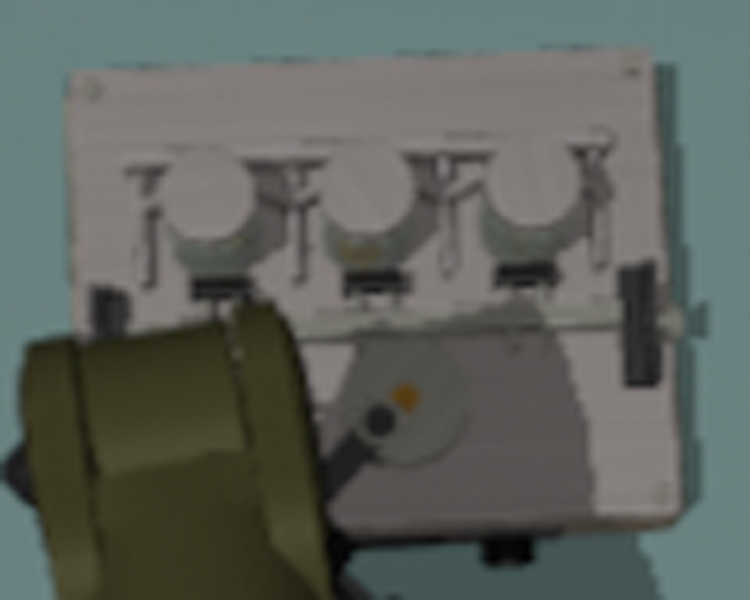

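Emit:
{"method": "step_arm", "body": {"deltas": [[0,0,-5.3,-1,-10,0,10],[0,0,-11,-3,-20.4,0,10],[0,0,-16.8,-5.6,-30.6,0,10],[0,0,-22.5,-9.2,-40.5,0,10],[0,0,-28.3,-13.8,-50,0,10],[0,0,-34,-19.2,-59,0,10],[0,0,-39.7,-25.5,-67.4,0,10],[0,0,-43.8,-30.5,-73,0,10]]}}

```text
time: 25.05
position: [0.4455, 0.0037, 0.122]
tool_rot: [0.109, -3.136, -0.004]
ft_force: [-5.5, 4.4, 6.3]
grip_width: 0.196
```

Emit:
{"method": "step_arm", "body": {"deltas": [[0,0,0,0,0,0,10],[0,0,0,0,0,0,10],[0,0,0,0,0,0,10],[0,0,0,0,0,0,10],[0,0,0,0,0,0,10],[0,0,0,0,0,0,10],[0,0,0,0,0,0,10],[0,0,0,0,0,0,10]]}}

```text
time: 26.05
position: [0.4455, 0.0034, 0.122]
tool_rot: [0.105, -3.136, -0.002]
ft_force: [-6.0, 1.9, 7.5]
grip_width: 0.194
```

```bash
python3 -c "
from h import *
pic('top','t14.png',(195,110,315,206),6.25)
pic('side','s14.png',(200,110,370,260),4.5)
c=optics.get_calibration('wrist');np.savez('w14.npz',**c)
pic('wrist','w14.png',None,1.5)"
python3 arc.py 1.571
```

```text
t 26.2 pos [445.4932   3.3438 122.0149] r 106.2686690663054 ang 1.6410173009558182 rel 1.5670173009558181 F [-5.4167  2.8642  7.4169] g 16.87541607483666
q [-0.5205 -0.0513  0.4467  2.0728  0.0228  1.1188  1.5532]
1.571 turnz -0.4 shift [-1.3 -0.4  0. ]
```

View pics/t14.png

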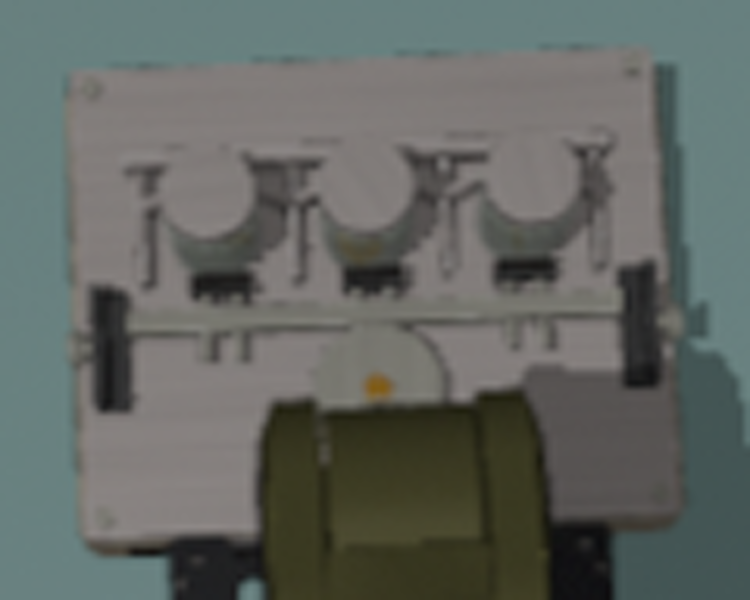

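View pics/s14.png

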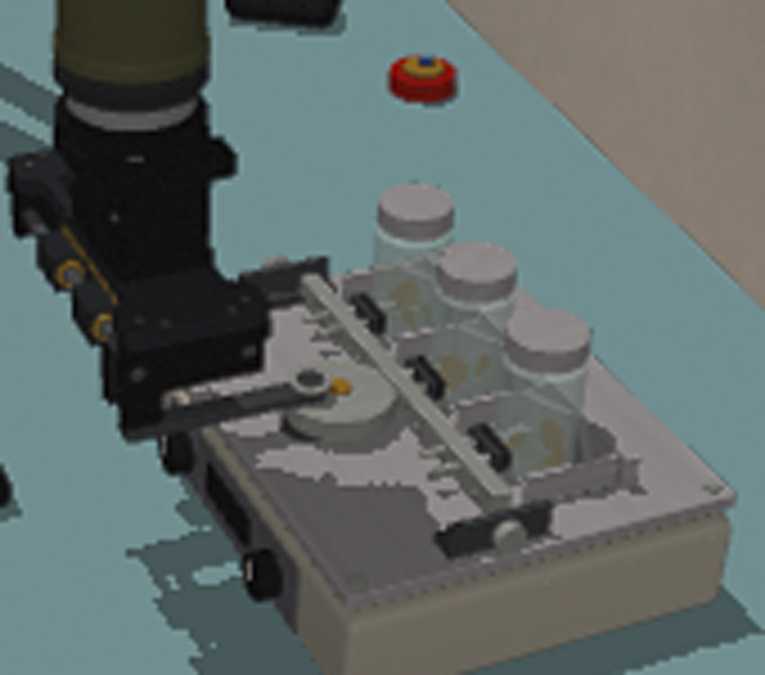

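View pics/w14.png

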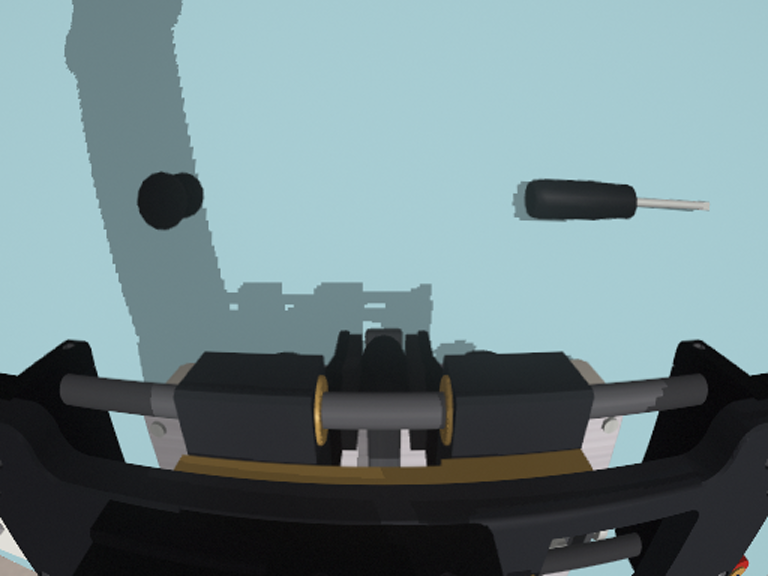

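```bash
python3 -c "
from h import *
im=optics.get_image('top');cv2.imwrite('pics/t15full.png',im[:,:,::-1])
def dot(a):
    a=a[110:206,195:315].astype(float);w=np.clip(a[:,:,0]-a[:,:,2]-40,0,None)
    yy,xx=np.mgrid[110:206,195:315];m=np.hypot(xx-257,yy-176)<14;w=w*m
    return np.array([(w*xx).sum()/w.sum(),(w*yy).sum()/w.sum()]),w.sum()
a0=cv2.imread('pics/top0.png')[:,:,::-1]
d0,s0=dot(a0);d1,s1=dot(im);print(d0,s0,d1,s1)
hub=cp([(381,421)],195,110,6.25)
for z in(.108,.113):
  P0,P1=ray('top',[d0],z)[0],ray('top',[d1],z)[0];print(P0,P1, 'chord',np.hypot(*(P1-P0)[:2]))
  d=P1-P0;print('chord dir mean lever angle',np.arctan2(d[1],d[0])-YAW, 'expected for a0,a1: ')
  for a0_ in(0,.03):
    for a1 in (1.5,1.571,1.64):
      e=.018*(np.array([np.sin(a1)-np.sin(a0_),-np.cos(a1)+np.cos(a0_)]));print(a0_,a1,np.hypot(*e),np.arctan2(e[1],e[0]))
"
python3 arc.py 1.571 | head -1
```

```text
[261.4289 177.1093] 485.0 [254.9782 171.4432] 458.0
[ 0.5539 -0.0066  0.108 ] [0.5705 0.0132 0.108 ] chord 0.025876227601869167
chord dir mean lever angle 0.7974769410963006 expected for a0,a1: 
0 1.5 0.02453899536084003 0.75
0 1.571 0.02545843632739439 0.7855000000000001
0 1.64 0.026321249870168248 0.8199999999999998
0.03 1.5 0.024141137602964536 0.7649999999999999
0.03 1.571 0.025073787849490894 0.8005
0.03 1.64 0.02594990314796754 0.8349999999999999
[ 0.5529 -0.0065  0.113 ] [0.5695 0.0132 0.113 ] chord 0.025771983045137843
chord dir mean lever angle 0.7974769410962944 expected for a0,a1: 
0 1.5 0.02453899536084003 0.75
0 1.571 0.02545843632739439 0.7855000000000001
0 1.64 0.026321249870168248 0.8199999999999998
0.03 1.5 0.024141137602964536 0.7649999999999999
0.03 1.571 0.025073787849490894 0.8005
0.03 1.64 0.02594990314796754 0.8349999999999999
t 26.25 pos [445.5073   3.3451 122.0128] r 106.25454304963758 ang 1.6410144019784687 rel 1.5670144019784686 F [-6.8156  2.5243  7.0766] g 17.09613134085993
```

```bash
python3 -c "
from h import *
print(ctrl.close_job());print(ctrl.get_state()['time'])"
```

```text
the job is handed in; nothing more can be done
None
the job is handed in; nothing more can be done
```

All three jars stand upright in the carrier, one per bay, and have been let go of. The lever points straight out, and the gripper was still holding it with a 30 N grip setting when I handed in at about 26 s.

**Last checks:**
- **Lever angle:** the measured TCP position gives 1.567 rad. A separate check from how far the cam's orange dot moved in the top view gives about 1.568 rad. The target is 1.571.
- **Jars:** the top and side pictures show all three upright in the notches, with the plungers pressed against them.
- **Other things:** the tin, loupe and screwdriver were never touched.

**Small disagreements:**
- The measured lever radius came out at 106.3 mm instead of 105 mm, roughly a 1 mm error in my pivot estimate or in where the grip sits on the knob.
- The gripper shows a steady 7 N upwards and 6 N or so towards the front while holding the lever, well under the limit.
- The side camera's y readings were up to about 5 mm off from the top and wrist cameras. I went with the top and wrist readings.

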